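Fit the keyed drive stem into the food processor

ROBOT

A 6-joint arm with a two-finger parallel gripper is mounted at the origin on a cart in front of the work surface, level with it; the furniture and walls round the work are solid. World frame = base frame: x ahead of the robot, y to its left, z up, the work surface at z = 0. Lengths are in m, angles in rad, forces in N, time in s.
With the tool pointing down it reaches from about 0.275 to 0.775 m from the base axis. Payload 14.6 kg.
Tool frame: the origin (TCP) lies between the finger pads; the fingertips stand env.tcp_to_tips ahead of it and the grasp point (between the pads) is the TCP (env.tcp_to_tips is the distance from the TCP to the fingertips, in m); z points along the fingers, y is the line along which they close (so a half turn about z gives the same grasp; the last joint's range is limited). The gripper opens to 85 mm and grips with 20 to 120 N. Pads are 22 mm wide; open, the fingers measure 114 mm over their backs; the gripper's body (76 mm by 85 mm) begins 54 mm behind the grasp point. The pads swing forward as they close: fully open they stand 13 mm farther back than shut.
Start: joints at [1.156, 0.263, -0.048, 1.259, 0, 1.415], TCP at [0.135, 0.507, 0.25] pointing down, gripper open.
Joint ranges: [-2.65, 2.65], [-0.89, 1.7], [-1.18, 1.37], [-2.13, 2.11], [-1.35, 1.29], [-3.14, 3.14]. Speed limits (rad/s): [1.89, 1.89, 2.57, 2.79, 3.14, 3.14].

INTERFACE

Orientations are given as a unit quaternion [x, y, z, w].
In Python, from rig import env gives the robot as it stands.
- The arm moves only by the shell command python3 jog.py 'ROWS' [FORCE]. ROWS is rows parted by semicolons, their numbers by spaces, 1 to 5 of them, each of 7 numbers: the finger opening in m, then dx, dy, dz in m, then a rotation vector rx, ry, rz in rad; each row shifts and turns the commanded pose from where the row before left it, along the tool's axes as they then stand; what a row does not reach is not made up. A row lasts 1/10 s, in which the tool goes at most 0.05 m and 0.15 rad, less where a joint would pass 70% of its speed; a pose out of reach is approached as far as the arm can. The fingers move at their own pace and stop on an object; FORCE is the grip in N (left out, the last holds). Time passes only in rows, so rows that do not move let the fingers close. It prints the time, the measured TCP pose, the force, the opening and the grip force at its end.
- env.state(): the state, without advancing time (a new reading comes with each control period).
- env.capture(name): name is "scene" or "top"; returns the picture (420x560x3 uint8, red, green, blue); there is no depth.
- env.camera_model(name): a dict with "mtx" (3x3 intrinsics, pixels), "k1" (the pictures are not rectified: a ray, as slopes to the right and down, at radius r is drawn at 1 + k1 r^2 times it, then the intrinsics apply), "extrinsics" (4x4, takes a point from camera to world coordinates). Camera axes: x right, y up, looking along -z (the intrinsics and any distortion apply to the point x, -y, -z); pixel columns grow to the right and rows downward; lengths in m; the calibration is good to about 2 mm. A picture is of the moment at which its call begins. camera_model takes no time and is no camera call.
- env.hand_in(): hands the job in; it is judged then, once.
The state is a dict: "t": time; "joints": joint angles; "qvel": joint speeds; "joint_efforts": joint torques, N m; "position": TCP position; "eef_rot": TCP orientation; "force": force on the tool from outside, world axes, zero at the start; "moment": the same for the moment, N m; "gripper_width": finger opening in m; "grip_force": force on a finger pad.
Only numpy, scipy, OpenCV 4.12 (cv2) and the standard library are available. Lean on these libraries where they do the work, as an engineer would, in place of code of your own. Each camera call takes 0.05 s, during which the arm holds its last target. There are 200 camera calls.

TASK

Press the food processor's red mushroom stop button fully down so that it stays down, and only then take the white drive stem out of its grey cup and push its shaft into the drive hub, turning it until the key slips into the keyway and the collar sits home on the hub. Finish still gripping the stem and pushing it down firmly into the hub: do not let go. Leave the artichoke, the spice jar and the garlic where they are.

Things in the scene. Friction and masses are not known exactly. Their poses are not given: they have to be found in the camera images.
- machine: food-processor motor base, white, fixed, 160 (x) x 210 (y) x 60 mm high; origin at the centre of its underside on the worktop, z up, its front (with the black dial) faces its own -x. On its deck: the round steel drive hub (52 mm diameter, axis at own x 0, y +35 mm, top at z 110 mm) and the red stop button (own x -30, y -68 mm).
- hub_mouth (a point): point on the drive hub's axis, level with its flat top face (110 mm above the worktop); axes are those of the motor base, NOT of the hub. Bore straight down, 18.5 mm diameter, 50 mm deep, with one keyway 9 mm wide out to 16.5 mm from the axis, full depth. The keyway's direction is not reported: it is the motor base's own -x, give or take up to 0.6 rad about z.
- hub_foot (a point): point on the hub's axis at the bottom of the bore, 50 mm below hub_mouth; axes as the motor base's. The hub is braked: it needs about 0.8 N m to turn, so it stays put while the stem is turned on it. An orange line on its top face marks the keyway.
- button_top (a point): middle of the top of the red mushroom stop button (38 mm diameter cap), 95 mm above the worktop when up; moves with the button, z up
- stop (a joint): travel of the stop button in m: 0 up, 0.008 fully down (rigid stop). It takes about 3 N to move down and stays down where it is left (it latches by friction).
- stem: loose drive stem, 97 mm tall, 0.12 kg, upright in the cup at the start. Origin at the tip of its shaft, z up along the shaft. Steel shaft 16 mm diameter, z 0 to 45 mm, tip chamfered; one key 6 mm wide stands out to 14 mm from the axis on the stem's own -x side, z 15 to 45 mm. So 15 mm of shaft enter the bore at any angle; then the key rests on the hub's top face until it meets the keyway.
- stem_grip (a point): middle of the stem's white finger grip, 77 mm above the shaft tip, axes as the stem's. The grip is 34 mm (own x) x 16 mm (own y), from 50 to 97 mm above the tip: close the fingers along own y.
- stem_collar (a point): point on the stem's axis at the underside of its white collar, 45 mm above the shaft tip; axes as the stem's. The collar is 43 mm in diameter, 6 mm thick, with an orange line on the key's side. Fully home, its underside lies on the hub's top face and this point coincides with hub_mouth.
- cup: grey round open cup that holds the stem, fixed, 68 mm diameter at the foot, 52 mm at the rim, 50 mm high; origin at the centre of its underside. The stem's collar rests on the rim, its shaft hangs loose inside (38 mm bore). Wall cupboards overhang the worktop at the back, beyond about x 0.6 m: keep the arm low and carry the stem low.
- artichoke: green artichoke, bystander, about 70 mm wide and 69 mm high; origin at the centre of its underside
- spice_jar: glass spice jar with yellow cap, bystander, 42 mm diameter, 96 mm high; origin at the centre of its underside
- garlic: garlic bulb, bystander, 56 mm diameter and 56 mm high; origin at the centre of its underside

How it is judged:
On the way, in this order (a step that is already met when the one before it is completed fails the run):
1. the stop button is pressed down while the stem still stands in its cup (value of joint stop above 0.006 m and horizontal distance between stem and cup below 0.02 m), for 0.1 s.
2. the stem is home in the hub (horizontal distance between stem_collar and hub_mouth below 0.004 m and z of stem_collar in the frame of hub_mouth below 0.003 m), for 0.1 s.
At the end, for the whole second after the job is handed in: The stop button is still down (more than 6 of its 8 mm); the stem's collar is within 3 mm of the hub's top face, within 4 mm of its axis and within 0.08 rad of upright; the fingers still grip the stem and press it down, with more than 5 N between stem and hub; it is at rest (all of step 2 and value of joint stop above 0.006 m and angle between stem's own z axis and vertical below 0.08 rad and contact force between the fingers and stem above 3 N and contact force between stem and machine above 5 N and linear speed of stem below 0.02 m/s); the arm keeps its last pose, push and grip.
It fails at once if the artichoke is moved by more than 3 cm (distance of artichoke from where it was at the start of the episode above 0.03 m).
It fails at once if the spice jar is moved by more than 3 cm (distance of spice_jar from where it was at the start of the episode above 0.03 m).
It fails at once if the garlic is moved by more than 3 cm (distance of garlic from where it was at the start of the episode above 0.03 m).
It also fails if it takes over 58 s, if anything falls off the work surface, if the arm or the gripper's body presses on something with over 40 N, if the wrist force passes 120 N, or if a joint passes its speed limit or range.

## Working session

There is one attempt and no reset: what is moved stays moved. The work goes in short steps, Python scripts to look and compute and a shell command to move; the robot and the scene stay as the last step left them, time stands still between calls to the robot, and variables do not carry over. Pictures are saved under pics/ and viewed, at most 10 in all, crops included, and the job is handed in when it is done.

```bash
ls; mkdir -p pics
python3 - <<'E'
from rig import env
import cv2,numpy as np
for n in("scene","top"):
    cv2.imwrite(f"pics/{n}0.png",env.capture(n)[:,:,::-1]); m=env.camera_model(n); print(n,np.round(m["mtx"],1).tolist(),m["k1"],np.round(m["extrinsics"],3).tolist())
s=env.state();print(s["t"],s["position"],s["eef_rot"],s["force"],env.tcp_to_tips)
E
```

```text
jog.py
pics
rig.py
scene [[470.4, 0.0, 276.8], [0.0, 470.4, 207.0], [0.0, 0.0, 1.0]] -0.16435338955800274 [[-0.992, 0.105, -0.073, 0.446], [-0.128, -0.806, 0.579, 0.609], [0.002, 0.583, 0.812, 0.879], [0.0, 0.0, 0.0, 1.0]]
top [[428.7, 0.0, 277.6], [0.0, 428.7, 215.8], [0.0, 0.0, 1.0]] 0.0023932095680964526 [[0.02, 0.985, -0.173, 0.346], [-1.0, 0.019, -0.003, 0.032], [0.0, 0.173, 0.985, 1.019], [0.0, 0.0, 0.0, 1.0]]
0.1 [0.13480087 0.5071914  0.24989101] [ 1.29550739e-01  9.91572697e-01 -4.19857834e-04 -1.25317814e-04] [-0.16972445 -0.08320455 -0.40512417] 0.019
```
View pics/scene0.png

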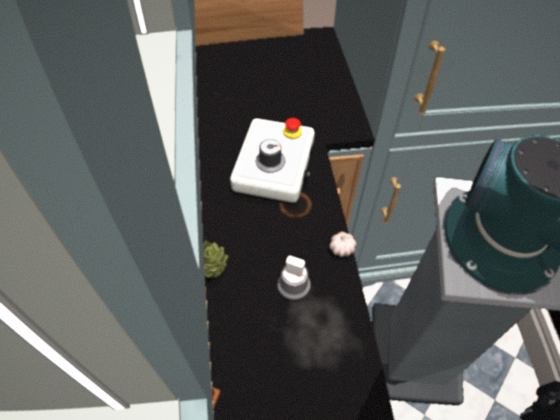

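View pics/top0.png

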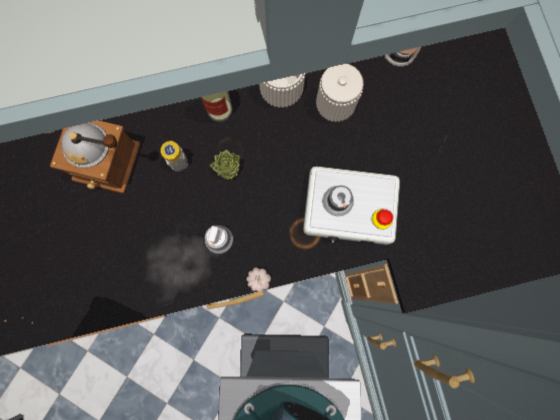

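The scene view shows the machine at about (273,160), the hub at (270,152), the red button at (292,125), the stem in its cup at (294,280), and the garlic at (342,244). In the top view the hub is at (340,199), the button at (383,217), the stem at (217,238), the jar at (173,155), the artichoke at (226,165) and the garlic at (259,279). I'll measure and zoom in next.

Create h.py:
```python
import numpy as np,cv2
from rig import env
def ray(n,px):
    m=env.camera_model(n);K=np.array(m["mtx"]);E=np.array(m["extrinsics"])
    d=np.array([(px[0]-K[0,2])/K[0,0],(px[1]-K[1,2])/K[1,1]]);u=d.copy()
    for _ in range(20):u=d/(1+m["k1"]*(u@u))
    v=E[:3,:3]@np.array([u[0],-u[1],-1]);return E[:3,3],v
def onz(n,px,z):
    o,v=ray(n,px);return o+v*(z-o[2])/v[2]
def tri(a,b):
    o1,v1=ray("scene",a);o2,v2=ray("top",b)
    t=np.linalg.lstsq(np.c_[v1,-v2],o2-o1,rcond=None)[0]
    p,q=o1+v1*t[0],o2+v2*t[1];return (p+q)/2,np.linalg.norm(p-q)
def proj(n,p):
    m=env.camera_model(n);K=np.array(m["mtx"]);E=np.array(m["extrinsics"])
    c=E[:3,:3].T@(np.array(p)-E[:3,3]);u=np.array([c[0],-c[1]])/-c[2]
    u=u*(1+m["k1"]*(u@u));return K[:2,:2]@u+K[:2,2]
```

Run:
```python
from h import *
S=cv2.imread("pics/scene0.png");T=cv2.imread("pics/top0.png")
def crop(I,x,y,r=32,f=6):
    return cv2.resize(I[y-r:y+r,x-r:x+r],None,fx=f,fy=f,interpolation=cv2.INTER_CUBIC)
r=lambda *a:np.vstack(a)
# 4 crops, 64px, x4.5 -> 288 each
c=[cv2.resize(k,(290,290)) for k in (crop(S,270,152),crop(S,294,280),crop(T,340,199),crop(T,217,238))]
cv2.imwrite("pics/crops0.png",r(np.hstack(c[:2]),np.hstack(c[2:])))
for n,I in(("scene",S),("top",T)):
    h=cv2.cvtColor(I,cv2.COLOR_BGR2HSV)
    red=((h[...,0]<6)|(h[...,0]>174))&(h[...,1]>180)&(h[...,2]>110)
    k,l,st,ce=cv2.connectedComponentsWithStats(red.astype(np.uint8))
    for i in range(1,k):
        if st[i,4]>30:print(n,"red",st[i],ce[i],onz(n,ce[i],.093))
    w=((h[...,2]>150)&(h[...,1]<40)).astype(np.uint8)
    k,l,st,ce=cv2.connectedComponentsWithStats(w)
    i=l[tuple({"scene":(175,250),"top":(225,330)}[n])]
    m=(l==i).astype(np.uint8);cs=max(cv2.findContours(m,0,2)[0],key=cv2.contourArea)
    a=cv2.minAreaRect(cs);print(n,"machine",st[i],a,[np.round(onz(n,p,.06),3).tolist() for p in cv2.boxPoints(a)])
```

```text
scene red [285 117  16  13 147] [292.61904762 123.14285714] [ 0.5103253  -0.19839445  0.093     ]
scene machine [ 231  118   84   83 4351] ((271.6631774902344, 157.37242126464844), (70.3413314819336, 78.08391571044922), 14.574216842651367) [[0.634, -0.016, 0.06], [0.631, -0.262, 0.06], [0.455, -0.221, 0.06], [0.479, 0.013, 0.06]]
top red [378 210  14  14 165] [384.41212121 216.73333333] [ 0.51089436 -0.19913269  0.093     ]
top machine [ 304  167   95   76 5360] ((352.167236328125, 204.5784912109375), (91.25301361083984, 67.82634735107422), 6.709836959838867) [[0.476, -0.023, 0.06], [0.634, -0.04, 0.06], [0.613, -0.249, 0.06], [0.456, -0.226, 0.06]]
```

View pics/crops0.png

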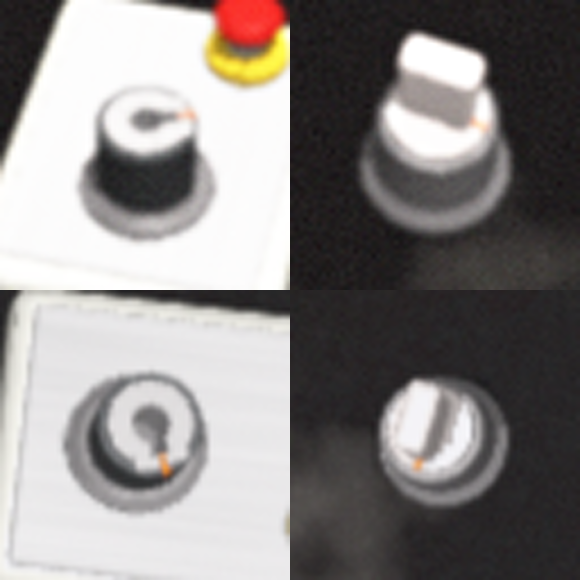

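Run:
```python
from h import *
I={n:cv2.imread(f"pics/{n}0.png") for n in("scene","top")}
def org(n,c,r=28):
    h=cv2.cvtColor(I[n],cv2.COLOR_BGR2HSV).astype(float);x,y=c
    s=h[y-r:y+r,x-r:x+r];m=(s[...,0]>5)&(s[...,0]<22)&(s[...,1]>60)&(s[...,2]>90)
    yy,xx=np.nonzero(m);w=s[m][:,1];return np.array([np.average(xx,weights=w)+x-r,np.average(yy,weights=w)+y-r]),len(w)
up=lambda o,c:np.array([(c[0]+.5)/4.531-.5+o[0],(c[1]+.5)/4.531-.5+o[1]])
yaw=-.103;C=np.array([.545,-.134]);R=np.array([[np.cos(yaw),-np.sin(yaw)],[np.sin(yaw),np.cos(yaw)]])
print("hub pred",C+R@[0,.035],"btn pred",C+R@[-.03,-.068])
sc,tc=up((238,120),(147,121)),up((308,167),(153,134))
print("hub",onz("scene",sc,.11),onz("top",tc,.11),tri(sc,tc))
so,a=org("scene",(270,146),16);to,b=org("top",(341,199),16);print(so,a,to,b)
print("hub orange",onz("scene",so,.11),onz("top",to,.11))
so,a=org("scene",(300,274),14);to,b=org("top",(217,240),16);print(so,a,to,b)
print("stem orange",onz("scene",so,.056),onz("top",to,.056))
# grip top face z .102
for n,o,q in(("scene",(262,248),[(118,35),(195,55),(190,82),(108,64)]),("top",(185,206),[(123,90),(150,98),(136,168),(110,160)])):
    p=np.array([onz(n,up(o,c),.102) for c in q]);print(n,np.round(p[:,:2],4).tolist(),p.mean(0),np.linalg.norm(np.diff(p,axis=0),axis=1))
for n,o,c in(("scene",(262,248),(148,118)),("top",(185,206),(146,143))):print("collar",onz(n,up(o,c),.056))
# tight upscaled grip masks
for n,o in(("scene",(262,248)),("top",(185,206))):
    g=cv2.cvtColor(I[n],cv2.COLOR_BGR2GRAY)[o[1]:o[1]+64,o[0]:o[0]+64];print(g[8:34,18:46:1].max(), n)
    m=(g>150).astype(np.uint8);cs=max(cv2.findContours(m,0,1)[0],key=cv2.contourArea);e=cv2.fitEllipse(cs);print(e)
```

```text
hub pred [ 0.54859863 -0.09918549] btn pred [ 0.50816737 -0.19855507]
hub [ 0.55078314 -0.10127667  0.11      ] [ 0.55130478 -0.10260103  0.11      ] (array([ 0.55131435, -0.10277696,  0.10849191]), np.float64(0.0006510962484228395))
[279.52083333 145.        ] 2 [343.95639743 205.58541816] 12
hub orange [ 0.53040906 -0.10798438  0.11      ] [ 0.53060884 -0.10804714  0.11      ]
[302.32142857 274.65306122] 3 [212.82720588 243.98345588] 6
stem orange [0.44897584 0.17832237 0.056     ] [0.4474862  0.17979455 0.056     ]
scene [[0.4805, 0.165], [0.4475, 0.1704], [0.4484, 0.1834], [0.483, 0.1793]] [0.46483518 0.17454619 0.102     ] [0.033348   0.01299286 0.03483555]
top [[0.4827, 0.1769], [0.4791, 0.1638], [0.4455, 0.169], [0.4491, 0.1815]] [0.46409846 0.17281059 0.102     ] [0.01354042 0.0340313  0.01299846]
collar [0.46485774 0.17813587 0.056     ]
collar [0.4631099  0.17145202 0.056     ]
255 scene
((32.557411193847656, 23.038442611694336), (23.29214096069336, 29.535730361938477), 178.33526611328125)
244 top
((30.67475128173828, 30.84779930114746), (20.426349639892578, 21.133460998535156), 122.64962768554688)
```

The two views agree to about 2 mm:

| Item | Position (m) | Direction |
|---|---|---|
| Button | (0.5105, -0.1985) | |
| Hub | (0.551, -0.101) | keyway at π+0.33 |
| Stem | (0.4645, 0.1735) | key at π-0.145 |

Next I close the fingers and move to the button.

```bash
R='0 -0.034 -0.0366 0 0 0 0'; python3 jog.py '0 -0.034 -0.0366 0 0 0 0;0 -0.034 -0.0366 0 0 0 0;0 -0.034 -0.0366 0 0 0 0;0 -0.034 -0.0366 0 0 0 0;0 -0.034 -0.0366 0 0 0 0' 40; python3 -c "
from h import *
print(env.state()['joints'])"
```

```text
t: 0.6
position: [0.2523, 0.2851, 0.2502]
eef_rot: [0.129, 0.992, -0.0, 0.0]
force: [1.5, 0.4, 0.1]
gripper_width: 0.0123
grip_force: 0.0
[ 6.31385846e-01  1.47903461e-02 -3.51516090e-01  1.20450139e+00
 -6.16642716e-05  8.90418902e-01]
```

```bash
python3 jog.py '0 -0.034 -0.0366 0 0 0 0;0 -0.034 -0.0366 0 0 0 0;0 -0.034 -0.0366 0 0 0 0;0 -0.034 -0.0366 0 0 0 0;0 -0.034 -0.0366 0 0 0 0'; python3 jog.py '0 -0.034 -0.0366 0.005 0 0 0;0 -0.034 -0.0366 0.01 0 0 0;0 -0.034 -0.0366 0.01 0 0 0;0 -0.034 -0.0366 0.01 0 0 0;0 0 0 0 0 0 0'
python3 - <<'E'
from h import *
from scipy.spatial.transform import Rotation as R
s=env.state();print(s["joints"]);print(R.from_quat(s["eef_rot"]).inv().apply(np.array([.5105,-.1985,.135])-s["position"]))
E
```

```text
t: 1.1
position: [0.3663, 0.0721, 0.2503]
eef_rot: [0.13, 0.992, 0.0, 0.0]
force: [1.5, 0.5, 0.1]
gripper_width: 0.0
grip_force: 0.0
t: 1.6
position: [0.46, -0.1039, 0.2141]
eef_rot: [0.132, 0.991, -0.0, -0.001]
force: [0.2, -0.1, 0.2]
gripper_width: -0.0002
grip_force: 0.0
[-3.94885066e-01  1.88227201e-01 -2.50009483e-01  1.13382678e+00
 -6.49310103e-04 -1.30885481e-01]
[-0.07354195 -0.07807476  0.07899759]
```

```bash
python3 jog.py '0 -0.025 -0.027 0 0 0 0;0 -0.025 -0.027 0 0 0 0;0 -0.0235 -0.024 0 0 0 0;0 0 0 0.04 0 0 0;0 0 0 0.035 0 0 0'; python3 jog.py '0 0 0 0 0 0 0;0 0 0 0.008 0 0 0;0 0 0 0.008 0 0 0;0 0 0 0 0 0 0'; python3 -c "
from h import *
cv2.imwrite('pics/p1.png',np.vstack([cv2.resize(env.capture(n)[y:y+100,x:x+140][:,:,::-1],(560,300)) for n,x,y in (('scene',220,80),('top',300,150))]))"
```

```text
t: 2.1
position: [0.5098, -0.1945, 0.1397]
eef_rot: [0.13, 0.992, -0.0, 0.0]
force: [0.5, -0.1, 0.3]
gripper_width: -0.0001
grip_force: 0.0
t: 2.5
position: [0.5095, -0.1938, 0.1251]
eef_rot: [0.129, 0.992, -0.0, 0.0]
force: [-0.3, -0.7, 0.9]
gripper_width: -0.0002
grip_force: 0.0
```

View pics/p1.png

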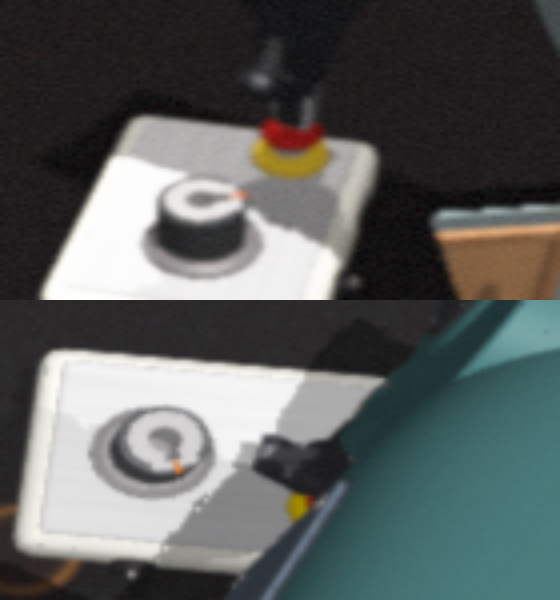

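The fingertips stand over the red cap at crop (293,130), about 11 mm above it. Pressing now.

```bash
python3 jog.py '0 0 -0.004 0.009 0 0 0;0 0 0 0.004 0 0 0;0 0 0 0.004 0 0 0;0 0 0 0.003 0 0 0;0 0 0 0 0 0 0'
```

```text
t: 3.1
position: [0.5086, -0.1982, 0.1056]
eef_rot: [0.13, 0.992, -0.001, 0.0]
force: [-2.3, -1.7, 11.9]
gripper_width: 0.0001
grip_force: 5.8
```

```bash
python3 jog.py '0 0 0 0.002 0 0 0;0 0 0 0 0 0 0;0 0 0 0 0 0 0'; python3 jog.py '0 0 0 -0.04 0 0 0;0 0 0 -0.04 0 0 0;0 0 0 0 0 0 0'
python3 - <<'E'
from h import *
from scipy.spatial.transform import Rotation as R
s=env.state();r=R.from_quat(s["eef_rot"]);print(s["joints"])
# tool x/y angle; displacement to above stem in tool axes
m=r.as_matrix();print(np.arctan2(m[1,1],m[0,1]),r.inv().apply(np.array([.4645,.1735,.19])-s["position"]))
E
```

```text
t: 3.4
position: [0.5088, -0.1983, 0.1052]
eef_rot: [0.13, 0.992, -0.001, 0.001]
force: [-10.3, 1.6, 38.8]
gripper_width: 0.0
grip_force: 19.8
t: 3.7
position: [0.5099, -0.1985, 0.1872]
eef_rot: [0.129, 0.992, -0.001, 0.003]
force: [0.9, -0.2, -0.3]
gripper_width: -0.0001
grip_force: 0.0
[-5.20397107e-01  3.23081339e-01 -1.35086431e-01  1.10650250e+00
  2.32007669e-04 -2.60700531e-01]
1.3110964111461278 [ 0.13936926  0.34791193 -0.00413231]
```

```bash
python3 jog.py '0 0.0174 0.0435 0 0 0 0;0 0.0174 0.0435 0 0 0 0;0 0.0174 0.0435 0 0 0 0;0 0.0174 0.0435 0 0 0 0;0.06 0.0174 0.0435 0 0 0 0'; python3 jog.py '0.06 0.0174 0.0435 0 0 0 0;0.06 0.0174 0.0435 0 0 0 0;0.06 0.0174 0.0435 0 0 0 0;0.06 0 0 0 0 0 -0.115;0.06 0 0 0 0 0 0'
python3 - <<'E'
from h import *
from scipy.spatial.transform import Rotation as R
for n,c in(("garlic",(259,279)),("arti",(226,165)),("jar",(173,155))):print(n,onz("top",c,.04))
s=env.state();r=R.from_quat(s["eef_rot"]);print(s["joints"])
m=r.as_matrix();print(np.arctan2(m[1,1],m[0,1]),r.inv().apply(np.array([.4645,.1735,.082])-s["position"]))
cv2.imwrite('pics/p2.png',np.vstack([cv2.resize(env.capture(n)[y:y+100,x:x+140][:,:,::-1],(560,300)) for n,x,y in (('scene',230,220),('top',150,180))]))
E
```

```text
t: 4.2
position: [0.4792, 0.0365, 0.1823]
eef_rot: [0.13, 0.992, 0.0, -0.0]
force: [0.7, 0.7, 0.0]
gripper_width: 0.0133
grip_force: 0.0
t: 4.7
position: [0.4625, 0.1754, 0.1823]
eef_rot: [0.07, 0.998, -0.0, -0.001]
force: [0.7, 0.2, -0.4]
gripper_width: 0.06
grip_force: 0.0
garlic [0.37187116 0.07430369 0.04      ]
arti [0.63734288 0.15966934 0.04      ]
jar [0.65947277 0.28660453 0.04      ]
[ 1.97521519e-01  2.44500861e-01 -2.64129377e-01  1.06324367e+00
  7.54640038e-05  3.37540577e-01]
1.4307773770114987 [-0.00235579 -0.00156254  0.10024848]
```

View pics/p2.png

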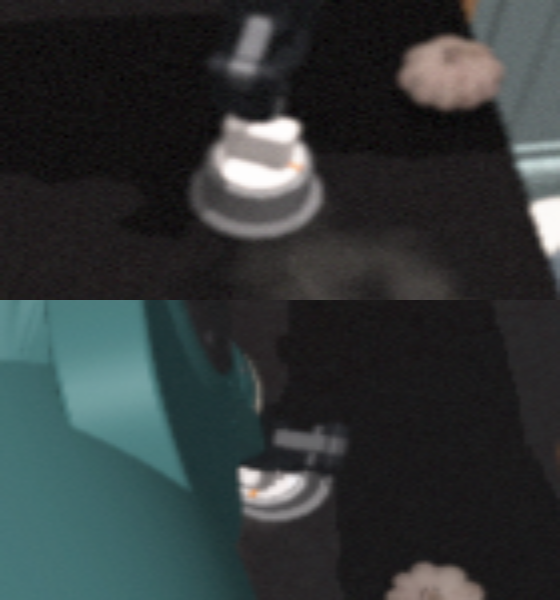

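The fingers straddle the grip (scene crop (262,130)), with the garlic clear at (450,72). Going down to grasp.

```bash
python3 jog.py '0.06 -0.0024 -0.0016 0.04 0 0 0;0.06 0 0 0.04 0 0 0;0.06 0 0 0.018 0 0 0;0.06 0 0 0 0 0 0'; python3 jog.py '0 0 0 0 0 0 0;0 0 0 0 0 0 0;0 0 0 0 0 0 0;0 0 0 0 0 0 0;0 0 0 0 0 0 0' 60
```

```text
t: 5.2
position: [0.464, 0.1709, 0.0827]
eef_rot: [0.074, 0.997, -0.001, -0.002]
force: [-0.0, -0.3, 0.7]
gripper_width: 0.06
grip_force: 0.0
t: 5.7
position: [0.4661, 0.1724, 0.086]
eef_rot: [0.072, 0.997, 0.0, 0.001]
force: [-0.7, -1.3, 7.2]
gripper_width: 0.0151
grip_force: 58.4
```

```bash
python3 jog.py '0 0 0 -0.01 0 0 0;0 0 0 -0.035 0 0 0;0 0 0 -0.04 0 0 0;0 0 0 -0.04 0 0 0;0 0 0 0 0 0 0'
python3 - <<'E'
from h import *
from scipy.spatial.transform import Rotation as R
s=env.state();r=R.from_quat(s["eef_rot"])
m=r.as_matrix();print(np.arctan2(m[1,1],m[0,1]),r.inv().apply(np.array([.551,-.101,.207])-s["position"]))
cv2.imwrite('pics/p3.png',np.vstack([cv2.resize(env.capture(n)[y:y+100,x:x+140][:,:,::-1],(560,300)) for n,x,y in (('scene',230,200),('top',150,180))]))
E
```

```text
t: 6.2
position: [0.4672, 0.1727, 0.2153]
eef_rot: [0.072, 0.997, 0.001, 0.004]
force: [0.7, 0.5, -2.0]
gripper_width: 0.0153
grip_force: 58.8
1.4259823389036173 [-0.12236578 -0.25879049  0.00853162]
```

View pics/p3.png

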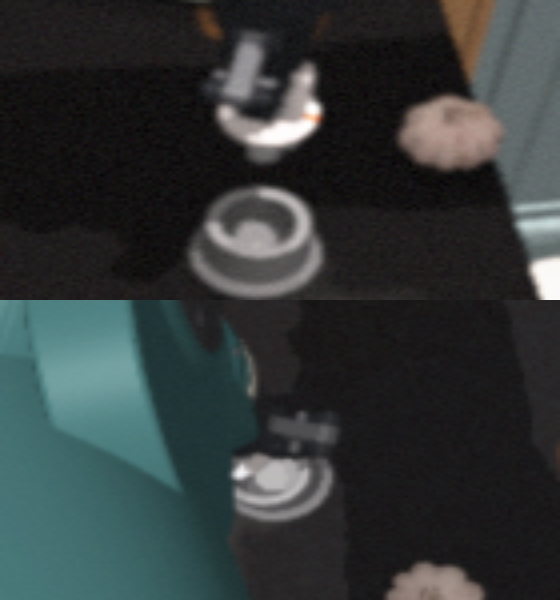

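The stem is held upright with its collar at scene crop (270,120), and the cup is empty. I'll carry it over the hub, then turn the key to the keyway.

```bash
python3 jog.py '0 -0.02 -0.043 0 0 0 0;0 -0.02 -0.043 0 0 0 0;0 -0.02 -0.043 0 0 0 0;0 -0.02 -0.043 0 0 0 0;0 -0.02 -0.043 0 0 0 0'; python3 jog.py '0 -0.0224 -0.0438 0 0 0 0;0 0 0 0 0 0 -0.12;0 0 0 0 0 0 -0.12;0 0 0 0 0 0 -0.12;0 0 0 0 0 0 -0.115'; python3 jog.py '0 0 0 0 0 0 0;0 0 0 0 0 0 0';  python3 - <<'E'
from h import *
from scipy.spatial.transform import Rotation as R
s=env.state();r=R.from_quat(s["eef_rot"])
m=r.as_matrix();print(s["joints"],m[:,2],np.arctan2(m[1,1],m[0,1]),r.inv().apply(np.array([.551,-.101,.207])-s["position"]))
for n in("scene","top"):cv2.imwrite(f"pics/{n}4.png",env.capture(n)[:,:,::-1]);print(n,proj(n,s["position"]-[0,0,.036]))
S=cv2.imread("pics/scene4.png")[90:180,220:330];T=cv2.imread("pics/top4.png")[150:240,290:400]
cv2.imwrite('pics/p4.png',np.vstack([cv2.resize(i,(366,300),interpolation=2) for i in(S,T)]))
E
```

```text
t: 6.8
position: [0.5328, -0.0566, 0.2088]
eef_rot: [0.072, 0.997, 0.0, -0.001]
force: [0.9, 0.6, -0.9]
gripper_width: 0.0155
grip_force: 59.0
t: 7.3
position: [0.5484, -0.1014, 0.2085]
eef_rot: [-0.167, 0.986, 0.001, -0.001]
force: [0.9, 0.0, -1.5]
gripper_width: 0.0153
grip_force: 59.2
t: 7.5
position: [0.5487, -0.1013, 0.2091]
eef_rot: [-0.163, 0.987, 0.0, -0.001]
force: [-0.0, 0.5, -0.7]
gripper_width: 0.0151
grip_force: 59.2
[-3.28562514e-01  3.35546767e-01 -5.47605476e-02  1.18194492e+00
  9.91620186e-07 -6.55338837e-01] [-1.37770967e-03  4.70735783e-04 -9.99998940e-01] 1.8975721362589004 [-0.00223098 -0.00045268  0.00209367]
scene [270.74170323 126.0382042 ]
top [345.31590603 190.60605401]
```

View pics/p4.png

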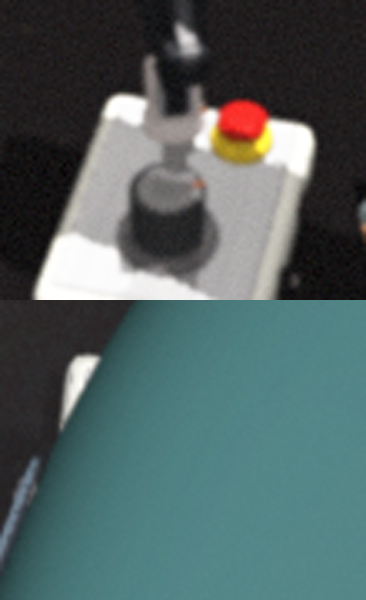

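Run:
```python
from h import *
p=env.state()["position"]
print([np.round(proj("scene",p-[0,0,d]),1).tolist() for d in(.036,.05,.06,.07,.081)],"hub",proj("scene",[.551,-.101,.11]))
g=cv2.cvtColor(cv2.imread("pics/scene4.png"),cv2.COLOR_BGR2GRAY)
for y in range(129,150):print(y,g[y,256:288].tolist())
```

```text
[[270.7, 125.9], [270.7, 130.6], [270.8, 133.9], [270.8, 137.1], [270.8, 140.6]] hub [269.93985088 146.39644875]
129 [181, 178, 175, 177, 172, 174, 167, 155, 145, 144, 150, 151, 149, 148, 152, 154, 154, 152, 153, 150, 155, 156, 155, 174, 215, 237, 241, 231, 198, 145, 97, 76]
130 [175, 179, 175, 175, 177, 176, 176, 163, 152, 147, 151, 146, 150, 148, 154, 150, 150, 151, 153, 150, 150, 150, 169, 215, 241, 246, 236, 219, 188, 142, 105, 81]
131 [179, 180, 175, 179, 174, 175, 178, 176, 163, 154, 151, 150, 147, 145, 148, 150, 148, 144, 146, 145, 142, 149, 198, 242, 252, 250, 235, 205, 174, 147, 121, 103]
132 [177, 181, 177, 177, 176, 179, 177, 177, 174, 171, 165, 155, 146, 139, 135, 137, 139, 139, 131, 130, 124, 134, 202, 246, 253, 251, 238, 195, 163, 149, 132, 123]
133 [180, 180, 179, 174, 176, 176, 180, 180, 179, 176, 171, 164, 148, 125, 118, 119, 118, 117, 117, 112, 115, 124, 185, 237, 246, 246, 234, 195, 157, 147, 135, 133]
134 [180, 177, 178, 179, 176, 177, 180, 176, 177, 177, 174, 168, 150, 120, 101, 104, 106, 104, 105, 106, 103, 119, 152, 194, 212, 222, 216, 179, 144, 134, 138, 133]

[... 1751 characters left out ...]
25, 128, 124, 116, 134, 158, 172, 173, 174, 172, 173]
146 [179, 166, 141, 89, 71, 92, 111, 115, 113, 115, 106, 105, 107, 107, 105, 105, 108, 110, 110, 110, 109, 119, 133, 130, 114, 113, 151, 169, 175, 175, 170, 171]
147 [177, 166, 136, 83, 68, 90, 110, 120, 117, 112, 107, 107, 104, 102, 109, 103, 106, 112, 109, 111, 117, 127, 140, 142, 115, 120, 149, 172, 172, 170, 171, 172]
148 [179, 169, 132, 85, 69, 82, 106, 113, 117, 114, 111, 111, 108, 106, 108, 108, 111, 110, 114, 116, 119, 128, 140, 133, 114, 114, 147, 170, 177, 171, 172, 168]
149 [176, 169, 136, 81, 60, 71, 97, 111, 117, 113, 114, 112, 111, 112, 110, 112, 112, 110, 117, 122, 111, 119, 114, 109, 101, 115, 147, 170, 172, 169, 168, 171]
```

Run:
```python
import cv2
I=cv2.imread("pics/scene4.png")[108:158,245:301]
cv2.imwrite('pics/p5.png',cv2.resize(I,(672,600),interpolation=2))
```

```text
(no output)
```

View pics/p5.png

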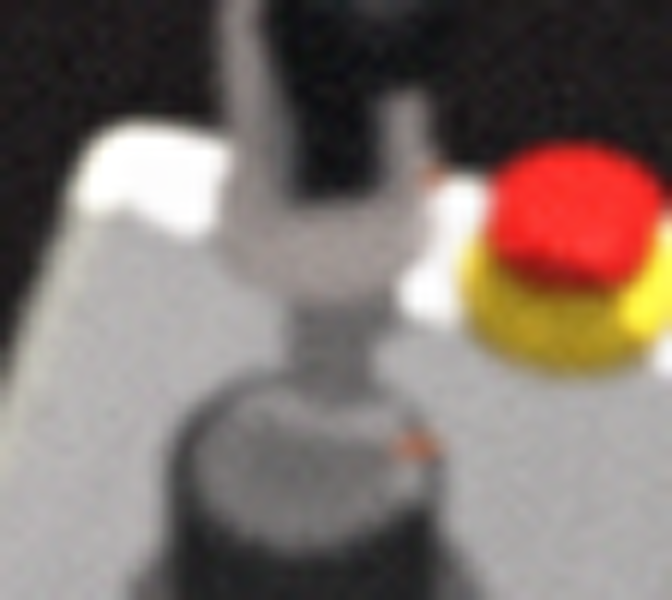

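The shaft axis is at column 272.0 and the hub centre at about 270.2. With 0.46 px/mm, the stem has to go about 3.8 mm in +x, which agrees with the grasp offset. I'll correct that and lower gently.

```bash
python3 jog.py '0 -0.0036 -0.001 0 0 0 0;0 0 0 0 0 0 0;0 0 0 0.01 0 0 0;0 0 0 0.006 0 0 0;0 0 0 0 0 0 0'; python3 jog.py '0 0 0 0.003 0 0 0;0 0 0 0.003 0 0 0;0 0 0 0 0 0 0'
```

```text
t: 8.1
position: [0.5522, -0.101, 0.1926]
eef_rot: [-0.164, 0.986, 0.0, -0.001]
force: [-0.0, -0.7, -1.8]
gripper_width: 0.0154
grip_force: 59.2
t: 8.4
position: [0.5527, -0.1012, 0.1875]
eef_rot: [-0.164, 0.986, 0.0, -0.0]
force: [0.3, -0.4, -1.2]
gripper_width: 0.0155
grip_force: 59.2
```

```bash
python3 jog.py '0 0 0 0.003 0 0 0;0 0 0 0.003 0 0 0;0 0 0 0 0 0 0'; python3 jog.py '0 0 0 0.003 0 0 0;0 0 0 0 0 0 0';  python3 jog.py '0 0 0 0.003 0 0 0;0 0 0 0 0 0 0'
```

```text
t: 8.7
position: [0.5527, -0.1012, 0.1814]
eef_rot: [-0.164, 0.986, 0.0, -0.0]
force: [0.3, 0.6, -0.5]
gripper_width: 0.0151
grip_force: 59.2
t: 8.9
position: [0.5527, -0.1012, 0.1785]
eef_rot: [-0.164, 0.986, 0.0, -0.0]
force: [0.4, -0.2, -1.4]
gripper_width: 0.0154
grip_force: 59.2
t: 9.1
position: [0.5527, -0.1012, 0.1755]
eef_rot: [-0.164, 0.986, 0.0, -0.0]
force: [0.2, -0.1, -2.0]
gripper_width: 0.0153
grip_force: 59.2
```

```bash
python3 jog.py '0 0 0 0.003 0 0 0;0 0 0 0 0 0 0'; python3 jog.py '0 0 0 0.003 0 0 0;0 0 0 0 0 0 0';  python3 jog.py '0 0 0 0.002 0 0 0;0 0 0 0 0 0 0'
```

```text
t: 9.3
position: [0.5527, -0.1012, 0.1725]
eef_rot: [-0.164, 0.986, 0.0, -0.0]
force: [-0.7, -0.3, -0.5]
gripper_width: 0.0153
grip_force: 59.2
t: 9.5
position: [0.5527, -0.1012, 0.1695]
eef_rot: [-0.164, 0.986, 0.0, -0.0]
force: [0.5, -0.7, -1.7]
gripper_width: 0.0153
grip_force: 59.2
t: 9.7
position: [0.5528, -0.1012, 0.1676]
eef_rot: [-0.164, 0.986, 0.0, -0.0]
force: [1.1, 0.5, -1.8]
gripper_width: 0.0152
grip_force: 59.2
```

No resistance past the depth where the key would rest on the hub, so it appears to have entered the keyway. Continuing down.

```bash
python3 jog.py '0 0 0 0.004 0 0 0;0 0 0 0.004 0 0 0;0 0 0 0 0 0 0'; python3 jog.py '0 0 0 0.004 0 0 0;0 0 0 0.004 0 0 0;0 0 0 0 0 0 0';  python3 jog.py '0 0 0 0.002 0 0 0;0 0 0 0 0 0 0'
```

```text
t: 10.0
position: [0.5526, -0.1011, 0.1592]
eef_rot: [-0.164, 0.986, 0.0, -0.0]
force: [0.2, -0.4, -1.4]
gripper_width: 0.0155
grip_force: 59.2
t: 10.3
position: [0.5526, -0.1011, 0.1513]
eef_rot: [-0.164, 0.986, 0.0, -0.0]
force: [-0.7, -0.5, -2.3]
gripper_width: 0.0152
grip_force: 59.2
t: 10.5
position: [0.5528, -0.1012, 0.1497]
eef_rot: [-0.164, 0.986, 0.0, -0.0]
force: [-0.5, 1.1, -0.5]
gripper_width: 0.0154
grip_force: 59.2
```

```bash
python3 jog.py '0 0 0 0.002 0 0 0;0 0 0 0 0 0 0'; python3 jog.py '0 0 0 0.002 0 0 0;0 0 0 0 0 0 0';  python3 jog.py '0 0 0 0.001 0 0 0;0 0 0 0 0 0 0'
```

```text
t: 10.7
position: [0.5528, -0.1012, 0.1477]
eef_rot: [-0.164, 0.986, 0.0, -0.0]
force: [-0.0, -0.7, -1.6]
gripper_width: 0.0153
grip_force: 59.2
t: 10.9
position: [0.553, -0.1013, 0.1462]
eef_rot: [-0.164, 0.986, -0.0, 0.0]
force: [-1.2, 1.0, 4.3]
gripper_width: 0.0152
grip_force: 59.8
t: 11.1
position: [0.5531, -0.1013, 0.1462]
eef_rot: [-0.164, 0.986, -0.0, 0.001]
force: [-5.9, 2.1, 16.9]
gripper_width: 0.0154
grip_force: 62.0
```

Firm contact at z = 0.146, exactly the predicted home height. I'll push a bit more, then check by eye.

```bash
python3 jog.py '0 0 0 0.0008 0 0 0;0 0 0 0 0 0 0;0 0 0 0 0 0 0;0 0 0 0 0 0 0;0 0 0 0 0 0 0' 80; python3 -c "
from h import *
I=env.capture('scene')[100:170,240:310][:,:,::-1];cv2.imwrite('pics/p6.png',cv2.resize(I,(560,560),interpolation=2))
s=env.state();print(s['position'],s['force'],s['grip_force'],s['t'])"
```

```text
t: 11.6
position: [0.5531, -0.1013, 0.1461]
eef_rot: [-0.164, 0.986, -0.001, 0.001]
force: [-8.7, 2.7, 29.0]
gripper_width: 0.015
grip_force: 79.5
[ 0.55313652 -0.1012799   0.14613354] [-8.99517674  3.33994856 28.96978594] 79.49587225914001 11.65
```

View pics/p6.png

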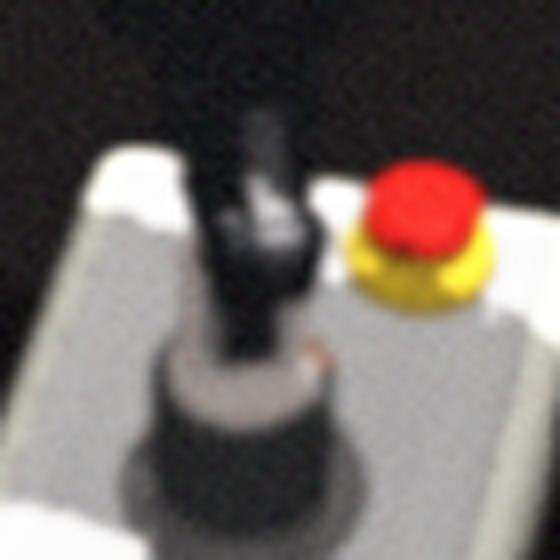

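The collar sits flush on the hub at crop (245,390) with its orange line at (318,355). The button is down at (425,205), and the push is steady at 29 N. Handing in.

```bash
python3 -c "
from rig import env
print(env.hand_in())"
```

```text
the job is handed in; nothing more can be done
None
```

I pressed the stop button fully down first, then seated the stem home in the hub (collar flush on its top face). I handed in still gripping it and pushing down at about 29 N, at about 11.7 s of the 58 s allowed; the hand-in returned no verdict.

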